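# Brace the jam jar in the drying rack's bay and twist its tight cap off

## Robot

A 7-joint arm with a two-finger parallel gripper is mounted at the origin on the work surface. World frame = base frame: x ahead of the robot, y to its left, z up, the work surface at z = 0. Lengths are in m, angles in rad, forces in N, time in s.
With the tool pointing down it reaches from about 0.425 to 0.825 m from the base axis. Payload 3.6 kg.
Tool frame: the origin (TCP) lies between the finger pads; the fingertips stand 14 mm ahead of it and the grasp point (between the pads) lies 5 mm behind it; z points along the fingers, y is the line along which they close (so a half turn about z gives the same grasp; the last joint's range is limited). The gripper opens to 85 mm and grips with 20 to 120 N. Pads are 22 mm wide; open, the fingers measure 114 mm over their backs; the gripper's body (76 mm by 85 mm) begins 54 mm behind the grasp point. The pads swing forward as they close: fully open they stand 13 mm farther back than shut.
Start: joints at [1.244, 0.615, -0.013, 1.423, 0.008, 1.103, -0.04], TCP at [0.193, -0.621, 0.245] pointing down, gripper open.
Joint ranges: [-3.12, 3.12], [-0.3, 2.06], [-1.34, 1.32], [0.26, 2.42], [-1.36, 4.5], [0.01, 1.98], [-2.84, 2.84]. Speed limits (rad/s): [2.79, 2.79, 3.14, 3.14, 3.14, 3.14, 3.14].

## Interface

Orientations are given as a rotation vector (axis times angle).
In Python, from bench import * gives the robot as it stands.
- The arm moves only by the tool drive_tool, never from a script. Its argument "plan" is one flat list of numbers, 7 for each row, row after row: the shift along the tool's x, y, z as a fraction of full scale, then the turn, a rotation vector about the tool's x, y, z as a fraction of full scale, then the closure, from -1 (fully open) to 1 (shut). A call has 1 to 20 rows; each row shifts and turns the commanded pose from where the row before left it, along the tool's axes as they then stand; what a row does not reach is not made up. Full scale, the value 1, is 500 mm for a shift and pi rad for a turn. A row lasts 1/12 s, in which the tool goes at most 41.7 mm and 7.16 degrees, less where a joint would pass 70% of its speed; a pose out of reach is approached as far as the arm can. A call with a number of a shift or a turn outside -1 to 1 is refused whole. A call with a gripper value outside its range is refused whole. The fingers move at their own pace and stop on an object; the grip force is fixed at half the most. Time passes only in rows, so rows that do not move let the fingers close. It gives the time, the measured TCP pose, the force, the opening and the grip force at its end, in the units of the state.
- sense(): the state, without advancing time (a new reading comes with each control period).
- camera(name): name is "side" or "top"; returns (picture, depth): 480x640x3 uint8, red, green, blue; 480x640 float32, m along the optical axis (not along the pixel's ray), 0 where there is no reading.
- camera_params(name): a dict with "fx", "fy", "cx", "cy" (pixels), "T" (4x4, takes a point from camera to world coordinates). Camera axes: x right, y down, z forward; pixel columns grow to the right and rows downward; lengths in m; the calibration is good to about 2 mm. A picture is of the moment at which its call begins. camera_params takes no time and is no camera call.
- finish_job(): hands the job in; it is judged then, once.
The state is a dict: "time_s": time; "joints": joint angles; "joint_vel": joint speeds; "effort": joint torques, N m; "ee_pos": TCP position; "tool_rot": TCP orientation; "wrist_force": force on the tool from outside, world axes, zero at the start; "moment": the same for the moment, N m; "opening": finger opening in m; "grasp_force": force on a finger pad.
Only numpy, scipy, OpenCV 4.12 (cv2) and the standard library are available. Lean on these libraries where they do the work, as an engineer would, in place of code of your own. Each camera call takes 0.05 s, during which the arm holds its last target. There are 200 camera calls.

## Task

Slide the closed jam jar along the teak board, without lifting it off the board, fully home into the bay at the front of the drying rack, so that the bay keeps it from turning. Then twist the tight gold cap anticlockwise until its threads let go, raise it, and finish while holding it still and level in the gripper just above the jar's mouth (a finger's breadth or two), the cap clear of everything else, with the jar still home and standing on the board. Leave the bowl, cup, bottle, mug and spoon where they are.

Things in the scene. Friction and masses are not known exactly. Their poses are not given: they have to be found in the camera images.
- rack: Black steel drying rack, fixed on the teak board (board top level at z = 0.018 m). Origin: the home spot, where the centre of the jar's underside lies when the jar is fully home in the bay. x: the way the jar goes in, away from the robot; y left of that; z up. Bay side arms: inner faces at y = +-41 mm from x = -25 to 50 mm, flaring to y = +-65 mm at x = -78 mm; open towards -x; 26 mm high.
- bay_back (a point): Middle of the top edge of the bay's back bar, on the face that the jar comes to rest against: 39.5 mm in +x of the rack's origin and 26 mm above the board. A flat red latch lever on the left side arm reaches 33 mm above the board.
- tray_mid (a point): Centre of the rack's tray floor, 128 mm in +x of the rack's origin. Tray 140 mm (x) by 380 mm (y), wires around it up to 88 mm above the board; two glass dessert plates on edge at y = 111 and 155 mm, fixed, reaching 139 mm above the board.
- jar: Squat jam jar, dark red content, square glass body 78 x 78 x 50 mm high, upright sides; about 0.45 kg, loose on the board. Origin: centre of its underside, z up. At the start its x axis is within 0.25 rad of the rack's x and it stands 120 to 150 mm short of home, up to 25 mm to the side. Unbraced, the whole jar turns with the cap.
- jar_mouth (a point): Centre of the jar's mouth, 67 mm above its underside, top of a round neck 42 mm across with three thread lugs 53 mm across. A black sprung sealing ring on it pushes the cap up with 30 N and makes it tight (about 0.3 to 0.6 N m to turn, less as it loosens); cap off, the ring stands 7 mm above the mouth.
- cap: Gold cap, 62 mm across, 22 mm high, ribbed, 0.05 kg: a separate body screwed on the jar. Origin: centre of its lower edge, z up; screwed on, 55 mm above the jar's underside and 5 mm above the square body's top. Turned anticlockwise (from above) it can rise 2.5 mm; after 45 to 62 degrees all threads let go and it lifts straight off; they stay free until about 95 degrees.
- cap_top (a point): Centre of the cap's flat top, 22 mm above its lower edge (77 mm above the board when screwed on); a red stripe runs across it. A pull before the threads let go lifts the whole jar. The cap cannot turn clockwise beyond closed.
- bowl: Glazed brown bowl, 110 mm across, 50 mm high, standing in the middle of the rack's tray. Origin: centre of its underside. Leave alone.
- pink_cup: Pink plastic cup, 72 mm across, 85 mm high, standing in the right-hand part of the rack's tray (-y). Origin: centre of its underside. Leave alone.
- sauce_bottle: Amber bottle with red cap, 52 mm across, 150 mm high, standing near the left or right edge of the board. Origin: centre of its underside. Leave alone.
- mug: Blue ceramic mug, 76 mm across, 85 mm high, handle on its +y side, standing near the left or right edge of the board. Origin: centre of its underside. Leave alone.
- spoon: Steel spoon with a wooden handle, 170 mm long, lying on the board near its near left corner. Leave alone.
There are look-alikes about, which are no part of the job. What is shaped like the jar but green is not meant.

How it is judged:
By the outcome, as a careful person would: the job done as asked, in the order asked, and still so for the second after the job is handed in, while the arm keeps its last pose, push and grip.
It also fails if it takes over 58 s, if anything falls off the work surface, if the arm or the gripper's body presses on something with over 40 N, if the wrist force passes 120 N, or if a joint passes its speed limit or range.

## Working session

There is one attempt and no reset: what is moved stays moved. The work goes in short steps, Python scripts to look and compute and a tool call to move; the robot and the scene stay as the last step left them, time stands still between calls to the robot, and variables do not carry over. Pictures are saved under pics/ and viewed, at most 10 in all, crops included, and the job is handed in when it is done.

Besides the shell and the picture viewer there is one more tool, called after "Call:" in YAML: its name, and indented under it one key for each argument. drive_tool: Moves the arm, as the interface text tells. Its arguments: {"type":"object","properties":{"plan":{"type":"array","items":{"type":"number","minimum":-1,"maximum":1}}},"required":["plan"]}

```bash
mkdir -p pics; python3 - <<'E'
from bench import *
import cv2,numpy as np
s=sense();print({k:np.round(v,3).tolist() for k,v in s.items()})
for n in("top","side"):
    p,d=camera(n);np.savez(f"pics/{n}0.npz",p=p,d=d);cv2.imwrite(f"pics/{n}0.png",p[:,:,::-1]);c=camera_params(n);print(n,c["fx"],c["cx"],c["cy"],np.round(c["T"],3).tolist())
E
```

```text
{'time_s': 0.0, 'joints': [1.243, 0.616, -0.013, 1.425, 0.008, 1.103, -0.04], 'joint_vel': [0.001, -0.0, -0.001, 0.001, -0.002, 0.001, 0.001], 'effort': [0.0, -46.921, 0.259, -17.103, 0.01, 0.01, -0.0], 'ee_pos': [0.192, -0.62, 0.244], 'tool_rot': [-3.104, -0.47, 0.001], 'wrist_force': [0.07, -0.403, -0.149], 'moment': [-0.038, 0.012, 0.027], 'grasp_force': 0.0, 'opening': 0.086}
top 550.3876624384036 310.5728160949606 229.08789323641577 [[-0.002, -0.995, 0.101, 0.413], [-1.0, 0.004, 0.014, 0.004], [-0.014, -0.101, -0.995, 1.212], [0.0, 0.0, 0.0, 1.0]]
side 517.186101272674 321.7680248335335 234.56822192718818 [[-0.72, -0.442, 0.536, -0.162], [-0.694, 0.466, -0.548, 0.729], [-0.008, -0.766, -0.642, 0.915], [0.0, 0.0, 0.0, 1.0]]
```

View pics/top0.png

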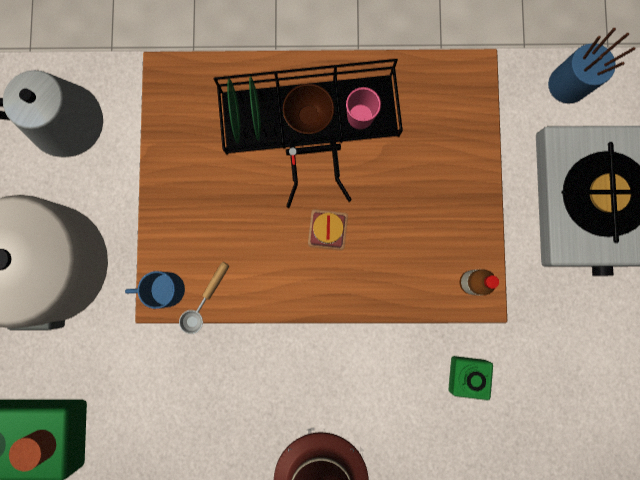

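View pics/side0.png

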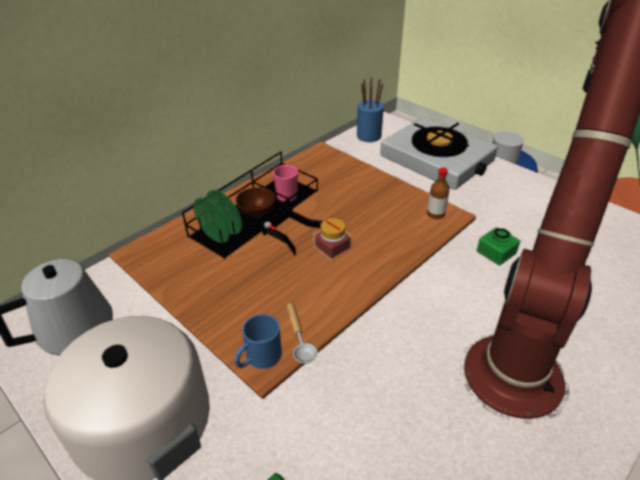

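The top view shows the jar with the gold cap at pixel (328,229) and a red stripe near-vertical. The bay arms run from (290,205)/(348,199) up to the back bar at about (315,150). The bottle is at (480,282), the mug at (160,290), the spoon at (205,300), and the green look-alike at (472,378).

```bash
cat > h.py <<'E'
import numpy as np,cv2
from bench import *
def plane_H(n,z):
    "homography pixel<-world(x,y,1) on plane z"
    c=camera_params(n);K=np.array([[c["fx"],0,c["cx"]],[0,c["fy"],c["cy"]],[0,0,1]])
    W=np.linalg.inv(c["T"])
    return K@np.c_[W[:3,0],W[:3,1],W[:3,2]*z+W[:3,3]]
def ortho(n,p,z,x0,x1,y0,y1,s):
    "rows: x decreasing, cols: y decreasing; s m/pixel"
    A=np.array([[0,-s,x1],[-s,0,y1],[0,0,1]])
    return cv2.warpPerspective(p,plane_H(n,z)@A,(int((y1-y0)/s),int((x1-x0)/s)),flags=cv2.INTER_CUBIC|cv2.WARP_INVERSE_MAP)
def cloud(n,d):
    c=camera_params(n);v,u=np.mgrid[:480,:640]
    P=np.stack([(u-c["cx"])/c["fx"]*d,(v-c["cy"])/c["fy"]*d,d],-1)
    return P@c["T"][:3,:3].T+c["T"][:3,3]
E
python3 - <<'E'
from h import *
f=np.load("pics/top0.npz");p,d=f["p"],f["d"]
P=cloud("top",d)
hsv=cv2.cvtColor(p,cv2.COLOR_RGB2HSV)
for uv in[(320,229),(336,229),(315,243),(250,250),(315,150),(293,190),(340,180),(480,283)]:
    print(uv,p[uv[1],uv[0]],hsv[uv[1],uv[0]],np.round(P[uv[1],uv[0]],3))
a=ortho("top",p,0.044,0.36,0.66,-0.15,0.15,0.0005)
b=ortho("top",p,0.068,0.36,0.66,-0.15,0.15,0.0005)
cv2.imwrite("pics/o1.png",a[:,:,::-1]);
m=np.vstack([a[:300],b[300:]])
for k in range(0,600,100):
    m[:, k]=255;m[k]=255
cv2.imwrite("pics/o1.png",m[:,:,::-1])
E
```

```text
(320, 229) [189 139  51] [ 19 186 189] [ 0.527 -0.     0.098]
(336, 229) [183 132  45] [ 19 192 183] [ 0.527 -0.033  0.098]
(315, 243) [99 54 50] [  2 126  99] [0.5   0.01  0.071]
(250, 250) [159  97  53] [ 12 170 159] [0.49  0.152 0.015]
(315, 150) [1 0 0] [  0 255   1] [0.705 0.01  0.042]
(293, 190) [10 11 12] [105  43  12] [0.616 0.057 0.047]
(340, 180) [127  76  42] [ 12 171 127] [ 0.644 -0.045  0.012]
(480, 283) [104  56  20] [ 13 206 104] [ 0.417 -0.311  0.129]
```

View pics/o1.png

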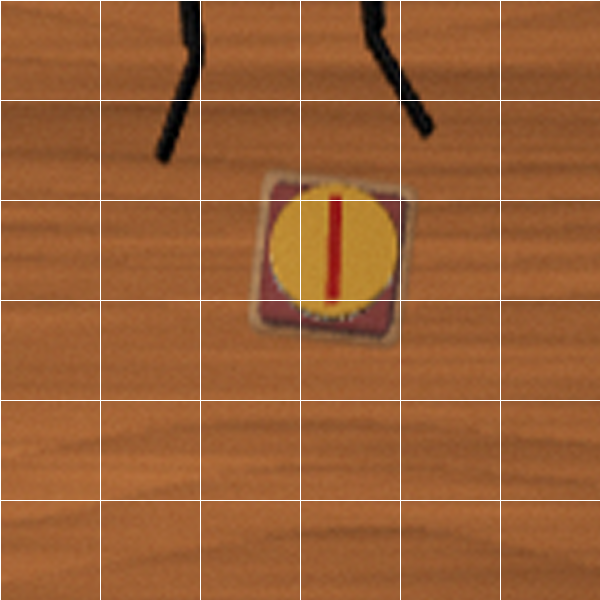

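The rectified view (50 mm grid) shows the jar's square body centred near pixel (331,258), turned a few degrees. The bay's flared arm tips are at (163,157) and (428,130). The bay itself lies past the top edge of the crop, so I'll rectify further out and fit numerically.

```bash
python3 - <<'E'
from h import *
f=np.load("pics/top0.npz");p,d=f["p"],f["d"]
X0,X1,Y0,Y1,s=0.42,0.82,-0.2,0.2,0.0005
w=lambda u,v:(X1-v*s,Y1-u*s)
# cap top
o=ortho("top",p,0.095,X0,X1,Y0,Y1,s);h=cv2.cvtColor(o,cv2.COLOR_RGB2HSV)
y=((h[...,0]>14)&(h[...,0]<26)&(h[...,1]>150)&(o[...,0]>150)).astype(np.uint8)
y=cv2.morphologyEx(y,cv2.MORPH_CLOSE,np.ones((25,25)));n,l,st,c=cv2.connectedComponentsWithStats(y)
i=1+st[1:,4].argmax();(u,v),r=cv2.minEnclosingCircle(np.argwhere(l==i)[:,::-1].astype(np.float32))
print("cap",w(*c[i]),w(u,v),"r",r*s,np.sqrt(st[i,4]/np.pi)*s)
# jar body at top
o=ortho("top",p,0.068,X0,X1,Y0,Y1,s);h=cv2.cvtColor(o,cv2.COLOR_RGB2HSV)
P=cloud("top",d);zz=ortho("top",P[...,2].astype(np.float32),0.068,X0,X1,Y0,Y1,s)
m=((zz>0.045)&(zz<0.12)).astype(np.uint8)
n,l,st,c=cv2.connectedComponentsWithStats(m)
cx=l[int((X1-.53)/s),int((Y1+.016)/s)]
q=np.argwhere(l==cx)[:,::-1].astype(np.float32);R=cv2.minAreaRect(q);print("jar",w(*R[0]),np.array(R[1])*s,R[2])
# rack: black at z 0.044
o=ortho("top",p,0.044,X0,X1,Y0,Y1,s);g=o.max(2)<45
for x in np.arange(.575,.72,.01):
    row=g[int((X1-x)/s)];e=np.flatnonzero(np.diff(row.astype(int)));print(round(x,3),[round(Y1-(k+.5)*s,4) for k in e if -.1<Y1-k*s<.12])
for yy in np.arange(-.05,.06,.01):
    col=g[:,int((Y1-yy)/s)];e=np.flatnonzero(np.diff(col.astype(int)));print("y",round(yy,3),[round(X1-(k+.5)*s,4) for k in e])
mm=o[:600].copy();cv2.imwrite("pics/o2.png",mm[:,:,::-1])
E
```

```text
cap (np.float64(0.5309798803226086), np.float64(-0.01566841557540541)) (0.5312216491699218, -0.01576373291015623) r 0.030948060989379883 0.030292042261893182
jar (0.5290625610351563, -0.01575706481933592) [0.07895811 0.07972089] 6.428747653961182
0.575 []
0.585 [np.float64(0.0708), np.float64(0.0638)]
0.595 [np.float64(0.0678), np.float64(0.0608), np.float64(-0.0592), np.float64(-0.0657)]
0.605 [np.float64(0.0642), np.float64(0.0568), np.float64(-0.0538), np.float64(-0.0612)]
0.615 [np.float64(0.0608), np.float64(0.0543), np.float64(-0.0477), np.float64(-0.0553)]
0.625 [np.float64(0.0572), np.float64(0.0503), np.float64(-0.0412), np.float64(-0.0497)]
0.635 [np.float64(0.0558), np.float64(0.0488), np.float64(-0.0358), np.float64(-0.0437)]
0.645 [np.float64(0.0582), np.float64(0.0498), np.float64(-0.0328), np.float64(-0.0402)]
0.655 [np.float64(0.0592), np.float64(0.0503), np.float64(-0.0318), np.float64(-0.0407)]
0.665 [np.float64(0.0602), np.float64(0.0518), np.float64(-0.0308), np.float64(-0.0402)]
0.675 [np.float64(-0.0298), np.float64(-0.0388)]
0.685 [np.float64(0.0622), np.float6
[... 1110 characters left out ...]
float64(0.7452), np.float64(0.7412), np.float64(0.7177), np.float64(0.7118), np.float64(0.6992)]
y 0.03 [np.float64(0.8172), np.float64(0.8142), np.float64(0.8128), np.float64(0.8052), np.float64(0.8028), np.float64(0.7622), np.float64(0.7607), np.float64(0.7562), np.float64(0.7457), np.float64(0.7417), np.float64(0.7168), np.float64(0.7112), np.float64(0.6982)]
y 0.04 [np.float64(0.7958), np.float64(0.7697), np.float64(0.7672), np.float64(0.7657), np.float64(0.7472), np.float64(0.7432), np.float64(0.7152), np.float64(0.7098), np.float64(0.6968)]
y 0.05 [np.float64(0.7512), np.float64(0.7467), np.float64(0.7148), np.float64(0.7092), np.float64(0.6962), np.float64(0.6467), np.float64(0.6267)]
```

View pics/o2.png

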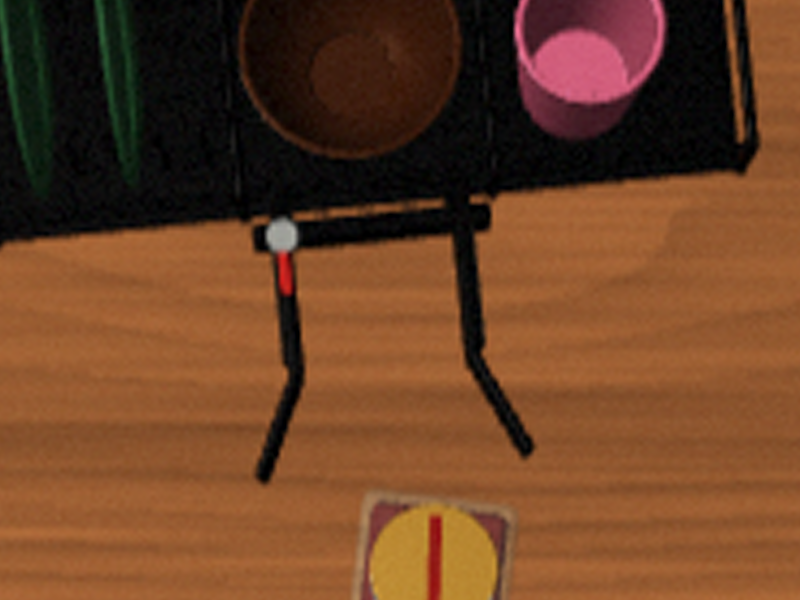

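The rectified bay view fits the stated geometry: kinks at (300,370) and (475,350), and the back bar face near (370,240). That gives rack yaw ≈ +0.10 rad and home ≈ (0.6605, 0.0098). The jar is at ≈ (0.531, −0.0157) with yaw ≈ −0.11.

```bash
cat >> h.py <<'E'
from scipy.spatial.transform import Rotation as R
def delta(t):
    "measured pose -> target xyz, shift in tool axes, plan units"
    s=sense();r=R.from_rotvec(s["tool_rot"]);print("tcp",np.round(s["ee_pos"],4),"rot",np.round(s["tool_rot"],3),"yaw",np.round(np.degrees(np.arctan2(*r.apply([1,0,0])[1::-1])),2),"zax",np.round(r.apply([0,0,1]),4),"F",np.round(s["wrist_force"],2),"M",np.round(s["moment"],3),"J",np.round(s["joints"],2),"op",np.round(s["opening"],4),"gf",np.round(s["grasp_force"],1),"t",np.round(s["time_s"],2))
    print("units",np.round(r.inv().apply(np.array(t)-s["ee_pos"])/.5,5))
E
python3 -c "
from h import *
delta([.531,-.0157,.244])"
```

```text
tcp [ 0.1924 -0.6202  0.2442] rot [-3.104e+00 -4.700e-01  1.000e-03] yaw 17.24 zax [-7.0e-04  2.3e-03 -1.0e+00] F [ 0.38 -0.48  0.04] M [ 0.007 -0.011  0.007] J [ 1.24  0.62 -0.01  1.42  0.01  1.1  -0.04] op 0.0854 gf 0.0 t 0.1
units [ 1.00505 -0.95396  0.00268]
```

Call:
drive_tool:
  plan: [0.02,-0.019,0,0,0,0,-1,0.04,-0.038,0,0,0,0,-1,0.055,-0.052,0,0,0,0,-1,0.055,-0.052,0,0,0,0,-1,0.055,-0.052,0,0,0,0,-1,0.055,-0.052,0,0,0,0,-1,0.055,-0.052,0,0,0,0,-1,0.055,-0.052,0,0,0,0,-1,0.055,-0.052,0,0,0,0,-1,0.055,-0.052,0,0,0,0,-1,0.055,-0.052,0,0,0,0,-1,0.055,-0.052,0,0,0,0,-1,0.055,-0.052,0,0,0,0,-1,0.055,-0.052,0,0,0,0,-1,0.055,-0.052,0,0,0,0,-1,0.055,-0.052,0,0,0,0,-1,0.055,-0.052,0,0,0,0,-1,0.055,-0.052,0,0,0,0,-1,0.04,-0.038,0,0,0,0,-1,0.02,-0.019,0,0,0,0,-1]

```text
time_s: 1.77
ee_pos: [0.5312, -0.0158, 0.245]
tool_rot: [-3.102, -0.481, -0.001]
wrist_force: [0.2, -0.2, -0.2]
opening: 0.0854
grasp_force: 0.0
```

```bash
python3 -c "
from h import *
delta([.531,-.0157,.13])"
```

```text
tcp [ 0.5312 -0.0158  0.245 ] rot [-3.102e+00 -4.810e-01 -1.000e-03] yaw 17.61 zax [ 4.0e-04  2.8e-03 -1.0e+00] F [ 0.15 -0.24 -0.23] M [ 0.046 -0.007  0.035] J [ 0.09  0.43 -0.14  1.76  0.07  0.95 -1.35] op 0.0854 gf 0.0 t 1.77
units [-0.00061  0.00029  0.22998]
```

Call:
drive_tool:
  plan: [0,0,0.04,0,0,0,-1,0,0,0.06,0,0,0,-1,0,0,0.06,0,0,0,-1,0,0,0.06,0,0,0,-1,0,0,0.04,0,0,0,-1,0,0,0.02,0,0,0,-1,0,0,0,0,0,0,-1]

```text
time_s: 2.35
ee_pos: [0.5281, -0.022, 0.1031]
tool_rot: [-3.106, -0.469, 0.009]
wrist_force: [-0.7, 0.1, -0.1]
opening: 0.0854
grasp_force: 0.0
```

```bash
python3 - <<'E'
from h import *
delta([.531,-.0157,.085])
p,d=camera("side");np.savez("pics/side1.npz",p=p,d=d)
c=camera_params("side");u,v,w=plane_H("side",.1)@[.531,-.0157,1];u=int(u/w);v=int(v/w);print(u,v)
a=cv2.resize(p[v-60:v+60,u-80:u+80],None,fx=5,fy=5,interpolation=cv2.INTER_CUBIC);cv2.imwrite("pics/s1.png",a[:,:,::-1])
E
```

```text
tcp [ 0.5281 -0.022   0.1031] rot [-3.106 -0.469  0.009] yaw 17.16 zax [-5.7e-03 -7.0e-04 -1.0e+00] F [-0.72  0.09 -0.11] M [ 0.022  0.021 -0.026] J [ 0.07  0.62 -0.11  1.92  0.12  0.61 -1.38] op 0.0854 gf 0.0 t 2.35
units [ 0.00953 -0.01025  0.0362 ]
331 223
```

View pics/s1.png

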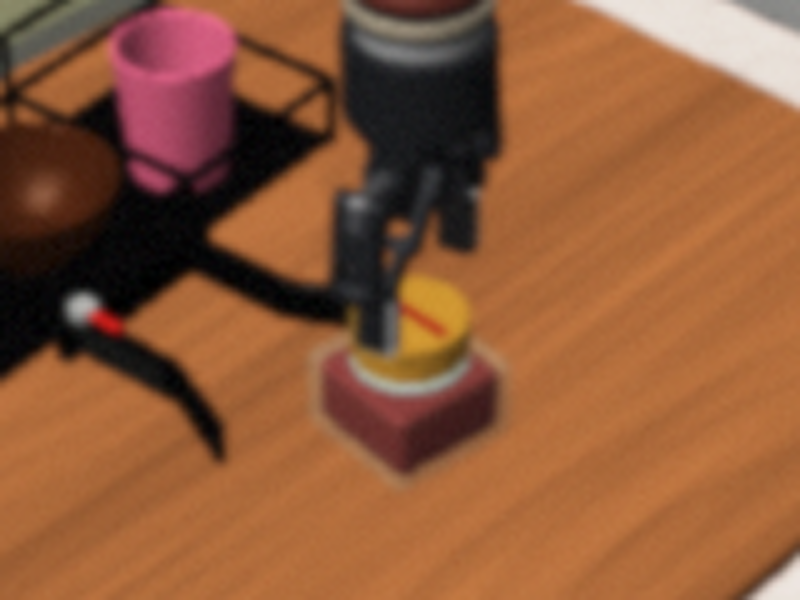

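The crop shows the open fingers straddling the cap. The left fingertip is at crop pixel (378,350), the cap centre at about (410,320), and the tilt is slight. I'll read the tip height from depth.

```bash
python3 - <<'E'
from h import *
d=np.load("pics/side1.npz")["d"];P=cloud("side",d)
for v in range(212,240,2): print(v,[np.round(P[v,u],3).tolist() for u in (324,326,328)])
E
```

```text
212 [[0.5, 0.043, 0.185], [0.497, 0.04, 0.185], [0.513, 0.017, 0.163]]
214 [[0.5, 0.043, 0.179], [0.497, 0.04, 0.179], [0.635, -0.112, 0.02]]
216 [[0.5, 0.044, 0.174], [0.497, 0.04, 0.173], [0.507, 0.023, 0.158]]
218 [[0.499, 0.045, 0.169], [0.499, 0.038, 0.164], [0.506, 0.024, 0.153]]
220 [[0.497, 0.047, 0.165], [0.496, 0.041, 0.162], [0.502, 0.028, 0.151]]
222 [[0.497, 0.047, 0.159], [0.496, 0.041, 0.156], [0.505, 0.025, 0.142]]
224 [[0.499, 0.045, 0.151], [0.497, 0.04, 0.149], [0.508, 0.021, 0.132]]
226 [[0.511, 0.033, 0.131], [0.504, 0.033, 0.135], [0.506, 0.023, 0.128]]
228 [[0.512, 0.032, 0.123], [0.506, 0.031, 0.126], [0.506, 0.024, 0.122]]
230 [[0.512, 0.031, 0.117], [0.506, 0.031, 0.121], [0.507, 0.023, 0.115]]
232 [[0.513, 0.031, 0.109], [0.508, 0.029, 0.112], [0.506, 0.024, 0.109]]
234 [[0.527, 0.016, 0.087], [0.524, 0.012, 0.086], [0.507, 0.023, 0.102]]
236 [[0.526, 0.017, 0.081], [0.518, 0.018, 0.086], [0.515, 0.015, 0.086]]
238 [[0.53, 0.013, 0.07], [0.521, 0.016, 0.077], [0.519, 0.01, 0.074]]
```

Call:
drive_tool:
  plan: [0.0048,-0.005,0.01,0,0,0,-1,0.0048,-0.005,0.01,0,0,0,-1,0,0,0.01,0,0,0,-1,0,0,0.01,0,0,0,-1,0,0,0.008,0,0,0,-1,0,0,0,0,0,0,-1,0,0,0,0,0,0,-1,0,0,0,0,0,0,-1]

```text
time_s: 3.07
ee_pos: [0.5331, -0.0148, 0.0814]
tool_rot: [3.106, 0.47, 0.0]
wrist_force: [-0.5, 0.4, -0.7]
opening: 0.086
grasp_force: 0.0
```

```bash
python3 -c "
from h import *
delta([.531,-.0157,.078])"
```

```text
tcp [ 0.5331 -0.0148  0.0814] rot [3.106 0.47  0.   ] yaw 17.23 zax [ 1.e-04 -0.e+00 -1.e+00] F [-0.51  0.37 -0.7 ] M [-0.033 -0.011  0.003] J [ 0.05  0.66 -0.1   1.93  0.12  0.56 -1.4 ] op 0.086 gf 0.0 t 3.07
units [-0.0046   0.0005   0.00682]
```

Call:
drive_tool:
  plan: [-0.0045,0.0005,0.006,0,0,0,-1,0,0,0,0,0,0,-1,0,0,0,0,0,0,-1,0,0,0,0,0,0,1,0,0,0,0,0,0,1,0,0,0,0,0,0,1,0,0,0,0,0,0,1,0,0,0,0,0,0,1,0,0,0,0,0,0,1,0,0,0,0,0,0,1]

```text
time_s: 3.9
ee_pos: [0.5312, -0.0155, 0.0789]
tool_rot: [-3.106, -0.471, -0.001]
wrist_force: [-1.2, 0.3, 5.1]
opening: 0.0594
grasp_force: 63.7
```

```bash
python3 -c "
from h import *
delta([.6605,.0098,.078])"
```

```text
tcp [ 0.5312 -0.0155  0.0789] rot [-3.106e+00 -4.710e-01 -1.000e-03] yaw 17.23 zax [ 6.e-04  1.e-04 -1.e+00] F [-1.21  0.28  5.13] M [ 0.016  0.338 -0.038] J [ 0.06  0.66 -0.1   1.93  0.12  0.55 -1.4 ] op 0.0594 gf 63.7 t 3.9
units [0.26197 0.02832 0.00199]
```

Call:
drive_tool:
  plan: [0.007,0.0006,0,0,0,-0.004,1,0.0115,0.001,0,0,0,-0.0068,1,0.0115,0.001,0,0,0,-0.0068,1,0.0115,0.001,0,0,0,-0.0068,1,0.0115,0.001,0,0,0,-0.0068,1,0.0115,0.001,0,0,0,-0.0068,1,0.0115,0.001,0,0,0,-0.0068,1,0.0115,0.001,0,0,0,-0.0068,1,0.0115,0.001,0,0,0,-0.0068,1,0.0115,0.001,0,0,0,-0.0068,1,0.004,0.0004,0,0,0,-0.0023,1,0,0,0,0,0,0,1,0,0,0,0,0,0,1,0,0,0,0,0,0,1]

```text
time_s: 5.07
ee_pos: [0.5826, -0.0008, 0.0788]
tool_rot: [3.037, 0.794, -0.012]
wrist_force: [-6.9, -3.4, 10.5]
opening: 0.0595
grasp_force: 64.2
```

```bash
python3 - <<'E'
from h import *
delta([.6605,.0098,.078])
p,d=camera("top");q,e=camera("side")
np.savez("pics/t2.npz",p=p,d=d,q=q,e=e)
u,v,w=plane_H("side",.07)@[.6,.0,1];u=int(u/w);v=int(v/w)
b=cv2.resize(q[v-60:v+60,u-80:u+80],(400,300),interpolation=cv2.INTER_CUBIC)
a=ortho("top",p,.06,.52,.74,-.1,.1,.0005);h=np.zeros((440,800,3),np.uint8);h[:,:400]=a;h[:300,400:]=b
cv2.imwrite("pics/v2.png",h[:,:,::-1])
E
```

```text
tcp [ 0.5826 -0.0008  0.0788] rot [ 3.037  0.794 -0.012] yaw 29.29 zax [-0.0068 -0.004  -1.    ] F [-6.89 -3.44 10.55] M [-0.609  1.352 -0.059] J [ 0.06  0.72 -0.16  1.78  0.18  0.66 -1.26] op 0.0595 gf 64.2 t 5.07
units [0.14625 0.05764 0.00052]Traceback (most recent call last):
  File "<stdin>", line 7, in <module>
ValueError: could not broadcast input array from shape (439,400,3) into shape (440,400,3)
```

```bash
python3 - <<'E'
from h import *
f=np.load("pics/t2.npz");p,q=f["p"],f["q"]
u,v,w=plane_H("side",.07)@[.6,.0,1];u=int(u/w);v=int(v/w)
b=cv2.resize(q[v-60:v+60,u-80:u+80],(400,300),interpolation=cv2.INTER_CUBIC)
a=cv2.resize(ortho("top",p,.06,.52,.74,-.1,.1,.0005),(400,440));h=np.zeros((440,800,3),np.uint8);h[:,:400]=a;h[:300,400:]=b
cv2.imwrite("pics/v2.png",h[:,:,::-1])
E
```

```text
(no output)
```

View pics/v2.png

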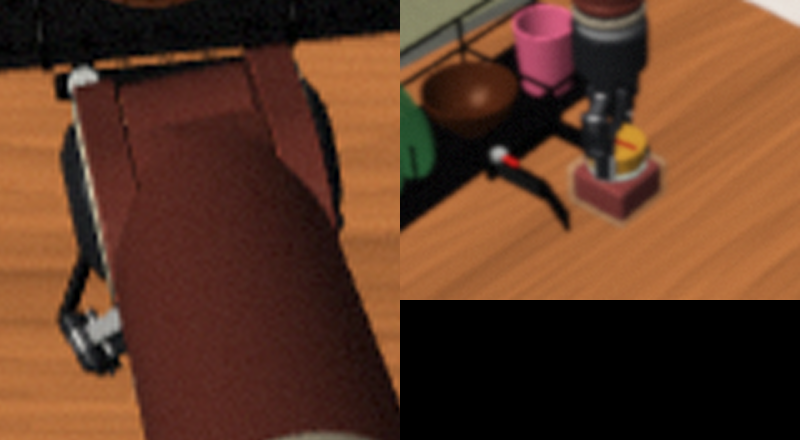

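The arm hides the jar in the top view. The side view shows the jar upright and following the grip, with the bay mouth just ahead. I'll check the jar's yaw from the side depth.

```bash
cat >> h.py <<'E'
def jarfit(e,c0,yaw0):
    "fit jar centre and yaw (two visible faces: -x and +y) from the side depth"
    from scipy.optimize import least_squares
    P=cloud("side",e).reshape(-1,3);P=P[(P[:,2]>.03)&(P[:,2]<.062)&(np.hypot(P[:,0]-c0[0],P[:,1]-c0[1])<.06)]
    def f(p):
        q=(P[:,:2]-p[:2])@np.array([[np.cos(p[2]),-np.sin(p[2])],[np.sin(p[2]),np.cos(p[2])]])
        return np.minimum(abs(q[:,0]+.039),abs(q[:,1]-.039))
    r=least_squares(f,[*c0,yaw0],loss="soft_l1",f_scale=.001,x_scale=[.01,.01,.1])
    print("jar",np.round(r.x,4),"med res",np.round(np.median(f(r.x)),4),len(P))
E
python3 - <<'E'
from h import *
jarfit(np.load("pics/side1.npz")["d"],[.531,-.0157],-.11)
jarfit(np.load("pics/t2.npz")["e"],[.583,-.001],.1)
E
```

```text
jar [ 0.5291 -0.0159 -0.1116] med res 0.001 389
jar [ 0.5802 -0.0019  0.0907] med res 0.0008 372
```

Call:
drive_tool:
  plan: [0,0,-0.002,0,0,0,1,0,0,-0.002,0,0,0,1,0.006,0.006,0,0,0,-0.001,1,0.01,0.004,0,0,0,-0.001,1,0.01,0.003,0,0,0,-0.001,1,0.01,0.003,0,0,0,0,1,0.01,0.003,0,0,0,0,1,0.01,0.003,0,0,0,0,1,0.01,0.003,0,0,0,0,1,0.01,0.003,0,0,0,0,1,0.009,0.003,0,0,0,0,1,0,0,0,0,0,0,1,0,0,0,0,0,0,1]

```text
time_s: 6.25
ee_pos: [0.6303, 0.0097, 0.0803]
tool_rot: [-3.035, -0.811, 0.0]
wrist_force: [-0.4, -0.4, -4.7]
opening: 0.0599
grasp_force: 65.7
```

```bash
python3 - <<'E'
from h import *
delta([.6605,.0098,.078])
q,e=camera("side");np.savez("pics/t3.npz",q=q,e=e)
s=sense()["ee_pos"];jarfit(e,s[:2],.1)
E
```

```text
tcp [0.6303 0.0097 0.0803] rot [-3.035 -0.811  0.   ] yaw 29.93 zax [-2.e-04  0.e+00 -1.e+00] F [-0.35 -0.36 -4.66] M [ 0.035  0.042 -0.065] J [ 0.05  0.78 -0.17  1.64  0.18  0.74 -1.25] op 0.0599 gf 65.7 t 6.25
units [0.05245 0.02987 0.00451]
jar [0.6281 0.0094 0.1252] med res 0.0016 436
```

Call:
drive_tool:
  plan: [0,0,0.0015,0,0,0,1,0,0,0.0013,0,0,0,1,0,0,0,0,0,0,1,0,0,0,0,0,0,1,0,0,0,0,0,0,1]

```text
time_s: 6.72
ee_pos: [0.6298, 0.0094, 0.0792]
tool_rot: [3.035, 0.811, -0.001]
wrist_force: [-1.5, 0.0, -0.6]
opening: 0.0594
grasp_force: 66.0
```

```bash
python3 - <<'E'
from h import *
delta([.6605,.0098,.078])
f=np.load("pics/t3.npz");q=f["q"]
u,v,w=plane_H("side",.07)@[.63,.01,1];u=int(u/w);v=int(v/w)
cv2.imwrite("pics/v3.png",cv2.resize(q[v-45:v+45,u-60:u+60],(800,600),interpolation=cv2.INTER_CUBIC)[:,:,::-1])
E
```

```text
tcp [0.6298 0.0094 0.0792] rot [ 3.035e+00  8.110e-01 -1.000e-03] yaw 29.92 zax [-6.e-04 -2.e-04 -1.e+00] F [-1.47  0.01 -0.58] M [-0.022  0.387 -0.015] J [ 0.05  0.78 -0.17  1.64  0.18  0.74 -1.25] op 0.0594 gf 66.0 t 6.72
units [0.05353 0.02991 0.00243]
```

View pics/v3.png

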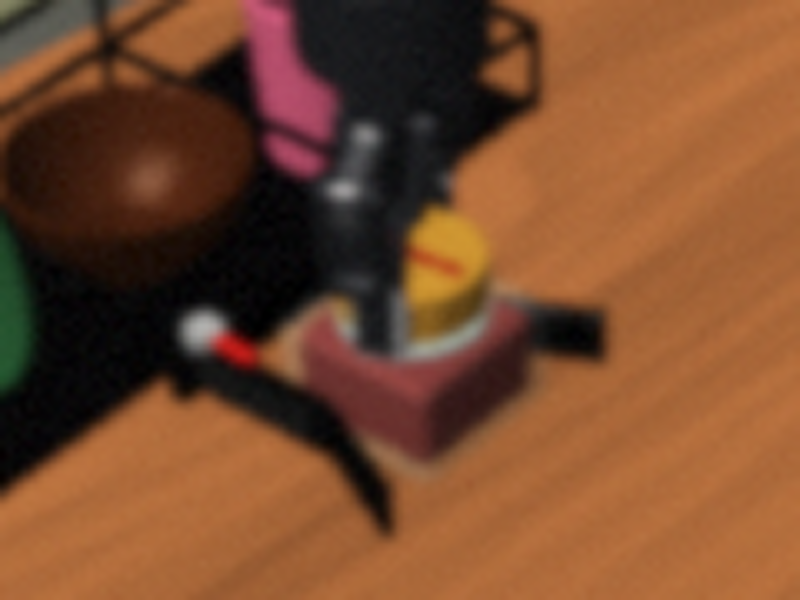

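The side crop shows the jar entering the bay: body corner at (425,460), left arm kink at (345,425), lever at (240,350). Clearance to the left arm is small, about 2.7 mm off axis. I'll shift it right and carry on.

Call:
drive_tool:
  plan: [-0.001,0.0023,0.0003,0,0,0.001,1,-0.001,0.0023,0.0002,0,0,0.001,1,0.0061,0.0027,0,0,0,0,1,0.0061,0.0027,0,0,0,0,1,0.0061,0.0027,0,0,0,0,1,0.0061,0.0027,0,0,0,0,1,0.0061,0.0027,0,0,0,0,1,0.0061,0.0027,0,0,0,0,1,0,0,0,0,0,0,1,0,0,0,0,0,0,1,0,0,0,0,0,0,1]

```text
time_s: 7.63
ee_pos: [0.6505, 0.0083, 0.0791]
tool_rot: [3.037, 0.801, -0.0]
wrist_force: [-3.4, -0.5, 2.8]
opening: 0.0596
grasp_force: 66.5
```

```bash
cat >> h.py <<'E'
def rk():
    s=sense();a=s["ee_pos"][:2]-[.6605,.0098];print("rack xy mm",np.round(1e3*np.array([a[0]*.995+a[1]*.0998,a[1]*.995-a[0]*.0998]),2))
    delta([.6605,.0098,.078])
E
python3 -c "
from h import *
rk()"
```

```text
rack xy mm [-10.13  -0.45]
tcp [0.6505 0.0083 0.0791] rot [ 3.037  0.801 -0.   ] yaw 29.54 zax [ 2.e-04 -1.e-03 -1.e+00] F [-3.41 -0.46  2.76] M [-0.191  0.72  -0.022] J [ 0.05  0.8  -0.17  1.58  0.17  0.77 -1.25] op 0.0596 gf 66.5 t 7.63
units [0.0189  0.00735 0.00227]
```

Call:
drive_tool:
  plan: [0.0037,0.0016,0,0,0,0,1,0.0037,0.0016,0,0,0,0,1,0.0037,0.0016,0,0,0,0,1,0.0037,0.0016,0,0,0,0,1,0.0037,0.0016,0,0,0,0,1,0.0018,0.0008,0,0,0,0,1,0,0,0,0,0,0,1,0,0,0,0,0,0,1,0,0,0,0,0,0,1]

```text
time_s: 8.38
ee_pos: [0.6601, 0.0097, 0.0793]
tool_rot: [3.038, 0.801, -0.005]
wrist_force: [-5.7, -0.5, 7.3]
opening: 0.0599
grasp_force: 66.8
```

```bash
python3 -c "
from h import *
rk()"
```

```text
rack xy mm [-0.38 -0.09]
tcp [0.6601 0.0097 0.0793] rot [ 3.038  0.801 -0.005] yaw 29.55 zax [-0.003 -0.001 -1.   ] F [-5.69 -0.52  7.29] M [-0.144  1.334  0.033] J [ 0.05  0.81 -0.17  1.55  0.17  0.8  -1.25] op 0.0599 gf 66.8 t 8.38
units [0.00079 0.00014 0.00253]
```

Call:
drive_tool:
  plan: [0.0018,0.0008,-0.0004,0,0,0,1,0.0018,0.0008,-0.0002,0,0,0,1,0.0018,0.0008,0,0,0,0,1,0,0,0,0,0,0,1,0,0,0,0,0,0,1,0,0,0,0,0,0,1]

```text
time_s: 8.88
ee_pos: [0.6633, 0.0101, 0.0793]
tool_rot: [3.038, 0.801, -0.004]
wrist_force: [-5.5, -1.1, 5.9]
opening: 0.0594
grasp_force: 66.6
```

```bash
python3 -c "
from h import *
rk()
q,e=camera('side');np.savez('pics/t4.npz',q=q,e=e);jarfit(e,sense()['ee_pos'][:2],.1)"
```

```text
rack xy mm [ 2.8 -0. ]
tcp [0.6633 0.0101 0.0793] rot [ 3.038  0.801 -0.004] yaw 29.55 zax [-2.5e-03 -8.0e-04 -1.0e+00] F [-5.52 -1.11  5.88] M [-0.126  1.152  0.026] J [ 0.05  0.82 -0.17  1.54  0.17  0.8  -1.24] op 0.0594 gf 66.6 t 8.88
units [-0.00513 -0.00226  0.00258]
jar [0.6606 0.0123 0.108 ] med res 0.0026 474
```

Call:
drive_tool:
  plan: [0.0018,0.0008,0,0,0,0,1,0.0018,0.0008,0,0,0,0,1,0,0,0,0,0,0,1,0,0,0,0,0,0,1,0,0,0,0,0,0,1]

```text
time_s: 9.35
ee_pos: [0.6651, 0.0103, 0.0793]
tool_rot: [-3.038, -0.801, 0.005]
wrist_force: [-5.5, -0.0, 4.6]
opening: 0.0597
grasp_force: 66.7
```

```bash
python3 -c "
from h import *
rk()"
```

```text
rack xy mm [4.61 0.07]
tcp [0.6651 0.0103 0.0793] rot [-3.038 -0.801  0.005] yaw 29.55 zax [-2.9e-03 -7.0e-04 -1.0e+00] F [-5.52 -0.02  4.63] M [-0.117  1.252  0.008] J [ 0.04  0.82 -0.17  1.53  0.17  0.81 -1.24] op 0.0597 gf 66.7 t 9.35
units [-0.00848 -0.0036   0.00268]
```

The earlier "back face" edge was the bottom of the near face, a parallax shift of about 6 mm. The true home is therefore about 6 mm further, so I'll keep pushing in small steps until there is contact.

Call:
drive_tool:
  plan: [0.0018,0.0008,0,0,0,0,1,0.0018,0.0008,0,0,0,0,1,0,0,0,0,0,0,1,0,0,0,0,0,0,1,0,0,0,0,0,0,1]

```text
time_s: 9.77
ee_pos: [0.6661, 0.0105, 0.0794]
tool_rot: [-3.037, -0.801, 0.008]
wrist_force: [-8.2, -1.0, 6.6]
opening: 0.0598
grasp_force: 66.8
```

```bash
python3 -c "
from h import *
rk()"
```

```text
rack xy mm [5.68 0.1 ]
tcp [0.6661 0.0105 0.0794] rot [-3.037 -0.801  0.008] yaw 29.56 zax [-0.005 -0.001 -1.   ] F [-8.16 -1.01  6.64] M [-0.137  1.573 -0.025] J [ 0.04  0.82 -0.17  1.52  0.17  0.81 -1.24] op 0.0598 gf 66.8 t 9.77
units [-0.01046 -0.00441  0.00277]
```

Call:
drive_tool:
  plan: [0.0018,0.0008,0,0,0,0,1,0.0018,0.0008,0,0,0,0,1,0,0,0,0,0,0,1,0,0,0,0,0,0,1,0,0,0,0,0,0,1]

```text
time_s: 10.18
ee_pos: [0.6665, 0.0103, 0.0794]
tool_rot: [-3.037, -0.802, 0.014]
wrist_force: [-9.3, -1.8, 10.3]
opening: 0.0598
grasp_force: 67.1
```

```bash
python3 -c "
from h import *
rk()"
```

```text
rack xy mm [ 6.03 -0.07]
tcp [0.6665 0.0103 0.0794] rot [-3.037 -0.802  0.014] yaw 29.57 zax [-0.0089 -0.0018 -1.    ] F [-9.27 -1.76 10.33] M [-0.185  2.237  0.102] J [ 0.04  0.83 -0.17  1.52  0.17  0.82 -1.24] op 0.0598 gf 67.1 t 10.18
units [-0.01094 -0.005    0.00291]
```

Contact: the TCP advanced only 0.35 of the last 2 mm, which fits the corrected home of about (0.6665, 0.0103). I'll ease the push and start twisting.

Call:
drive_tool:
  plan: [-0.0027,-0.0012,0,0,0,0,1,0,0,0,0,0,0,1,0,0,0,0,0,-0.01,1,0,0,0,0,0,-0.016,1,0,0,0,0,0,-0.016,1,0,0,0,0,0,-0.016,1,0,0,0,0,0,-0.016,1,0,0,0,0,0,-0.016,1,0,0,0,0,0,-0.016,1,0,0,0,0,0,-0.01,1,0,0,0,0,0,0,1,0,0,0,0,0,0,1]

```text
time_s: 11.18
ee_pos: [0.6659, 0.0112, 0.0798]
tool_rot: [-2.84, -1.337, 0.009]
wrist_force: [-10.0, -0.7, 10.0]
opening: 0.0593
grasp_force: 67.1
```

```bash
python3 - <<'E'
from h import *
rk()
q,e=camera("side");np.savez("pics/t5.npz",q=q,e=e)
u,v,w=plane_H("side",.07)@[.66,.01,1];u=int(u/w);v=int(v/w)
f=lambda i:cv2.resize(i[v-45:v+45,u-45:u+45],(400,400),interpolation=cv2.INTER_CUBIC)
cv2.imwrite("pics/v5.png",np.hstack([f(np.load("pics/t4.npz")["q"]),f(q)])[:,:,::-1])
jarfit(e,[.6645,.0103],.1)
E
```

```text
rack xy mm [5.54 0.9 ]
tcp [0.6659 0.0112 0.0798] rot [-2.84  -1.337  0.009] yaw 50.44 zax [-6.6e-03 -1.0e-04 -1.0e+00] F [-10.    -0.74   9.96] M [-0.02   2.068 -0.067] J [ 0.1   0.83 -0.27  1.52  0.27  0.83 -0.96] op 0.0593 gf 67.1 t 11.18
units [-0.00912 -0.00649  0.00376]
jar [0.6635 0.0125 0.1329] med res 0.0031 475
```

View pics/v5.png

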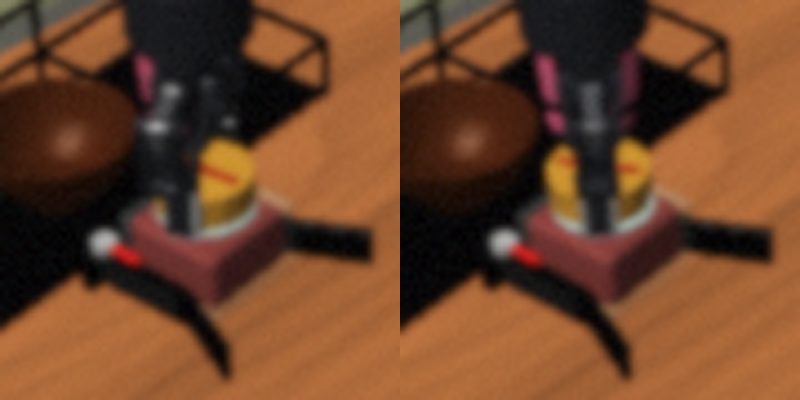

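The two crops (before and after twisting) show the cap stripe swinging anticlockwise with the gripper, while the jar body stays in the bay near (610,300) with its corner unmoved. I'll carry on twisting with a small rise.

Call:
drive_tool:
  plan: [0,0,-0.0002,0,0,-0.01,1,0,0,-0.0002,0,0,-0.018,1,0,0,-0.0002,0,0,-0.018,1,0,0,-0.0002,0,0,-0.018,1,0,0,-0.0002,0,0,-0.018,1,0,0,-0.0002,0,0,-0.018,1,0,0,-0.0002,0,0,-0.018,1,0,0,-0.0002,0,0,-0.018,1,0,0,-0.0002,0,0,-0.018,1,0,0,-0.0002,0,0,-0.018,1,0,0,-0.0002,0,0,-0.01,1,0,0,0,0,0,0,1,0,0,0,0,0,0,1]

```text
time_s: 12.32
ee_pos: [0.6646, 0.0117, 0.0811]
tool_rot: [-2.345, -2.081, 0.011]
wrist_force: [-12.3, 0.1, 12.0]
opening: 0.0596
grasp_force: 67.4
```

```bash
python3 -c "
from h import *
rk()
q,e=camera('side');np.savez('pics/t6.npz',q=q,e=e);jarfit(e,[.6645,.0103],.1)"
```

```text
rack xy mm [4.23 1.52]
tcp [0.6646 0.0117 0.0811] rot [-2.345 -2.081  0.011] yaw 83.19 zax [-9.6e-03 -2.0e-04 -1.0e+00] F [-12.31   0.07  12.  ] M [ 0.025  2.689 -0.042] J [ 0.18  0.85 -0.42  1.52  0.41  0.87 -0.5 ] op 0.0596 gf 67.4 t 12.32
units [-0.00479 -0.00754  0.00634]
jar [0.6635 0.012  0.1305] med res 0.0026 477
```

Call:
drive_tool:
  plan: [-0.0003,-0.0015,-0.0002,0,0,-0.01,1,-0.0003,-0.0015,-0.0002,0,0,-0.018,1,0,0,-0.0002,0,0,-0.018,1,0,0,-0.0002,0,0,-0.018,1,0,0,-0.0002,0,0,-0.018,1,0,0,-0.0002,0,0,-0.018,1,0,0,-0.0002,0,0,-0.018,1,0,0,-0.0002,0,0,-0.01,1,0,0,0,0,0,0,1,0,0,0,0,0,0,1,0,0,0,0,0,0,1]

```text
time_s: 13.28
ee_pos: [0.6634, 0.0117, 0.0816]
tool_rot: [-1.881, -2.507, 0.008]
wrist_force: [-12.6, 0.4, 11.3]
opening: 0.0598
grasp_force: 67.2
```

```bash
python3 -c "
from h import *
rk()
q,e=camera('side');np.savez('pics/t7.npz',q=q,e=e);jarfit(e,[.6645,.0103],.1)"
```

```text
rack xy mm [3.09 1.56]
tcp [0.6634 0.0117 0.0816] rot [-1.881 -2.507  0.008] yaw 106.23 zax [-8.7e-03 -2.0e-04 -1.0e+00] F [-12.57   0.36  11.28] M [-0.023  2.413 -0.083] J [ 0.23  0.87 -0.53  1.52  0.51  0.9  -0.18] op 0.0598 gf 67.2 t 13.28
units [-0.00195 -0.00658  0.00735]
jar [0.6632 0.0123 0.1345] med res 0.0029 470
```

Call:
drive_tool:
  plan: [0.0005,-0.003,0,0,0,0,1,0.0005,-0.003,0,0,0,0,1,0,0,0,0,0,0,1,0,0,0,0,0,0,1,0,0,0,0,0,0,1]

```text
time_s: 13.75
ee_pos: [0.6632, 0.0115, 0.0818]
tool_rot: [-1.884, -2.511, 0.001]
wrist_force: [-5.9, 0.9, 6.7]
opening: 0.0597
grasp_force: 66.8
```

```bash
python3 -c "
from h import *
rk()"
```

```text
rack xy mm [2.83 1.47]
tcp [0.6632 0.0115 0.0818] rot [-1.884e+00 -2.511e+00  1.000e-03] yaw 106.24 zax [-0.0021  0.0011 -1.    ] F [-5.91  0.86  6.73] M [ 0.134  1.397 -0.058] J [ 0.24  0.87 -0.53  1.53  0.51  0.89 -0.18] op 0.0597 gf 66.8 t 13.75
units [-0.00188 -0.0061   0.00764]
```

Call:
drive_tool:
  plan: [0.0004,-0.002,0,0,0,0,1,0.0004,-0.002,0,0,0,0,1,0,0,-0.002,0,0,0,1,0,0,-0.002,0,0,0,1,0,0,0,0,0,0,1,0,0,0,0,0,0,1]

```text
time_s: 14.25
ee_pos: [0.6627, 0.0107, 0.0827]
tool_rot: [1.885, 2.513, 0.002]
wrist_force: [-0.8, 2.7, -0.2]
opening: 0.0597
grasp_force: 66.1
```

```bash
python3 -c "
from h import *
rk()
q,e=camera('side');np.savez('pics/t8.npz',q=q,e=e);jarfit(e,[.6645,.0103],.1)"
```

```text
rack xy mm [2.24 0.67]
tcp [0.6627 0.0107 0.0827] rot [1.885e+00 2.513e+00 2.000e-03] yaw 106.24 zax [ 9.e-04  1.e-03 -1.e+00] F [-0.81  2.72 -0.23] M [ 0.372  0.09  -0.028] J [ 0.24  0.86 -0.53  1.53  0.51  0.89 -0.18] op 0.0597 gf 66.1 t 14.25
units [-0.00051 -0.00466  0.0093 ]
jar [0.6633 0.0123 0.1268] med res 0.0027 466
```

```bash
python3 - <<'E'
from h import *
def stripe(q,name,z,c):
    o=ortho("side",q,z,c[0]-.04,c[0]+.04,c[1]-.04,c[1]+.04,.0005);h=cv2.cvtColor(o,cv2.COLOR_RGB2HSV).astype(int)
    red=((h[...,0]<9)|(h[...,0]>172))&(h[...,1]>180)&(o[...,0]>110)
    v,u=np.mgrid[:160,:160];red&=np.hypot(u-80,v-80)<64
    pts=np.argwhere(red)[:,::-1].astype(np.float32)
    if len(pts)<20: print(name,"few",len(pts));return
    vx,vy,_,_=cv2.fitLine(pts,cv2.DIST_HUBER,0,.01,.01).ravel()
    print(name,len(pts),"stripe deg",np.round(np.degrees(np.arctan2(-vx,-vy))%180,1),"x,y",np.round([c[0]+.04-pts[:,1].mean()*.0005,c[1]+.04-pts[:,0].mean()*.0005],4))
stripe(np.load("pics/side0.npz")["p"],"start",.095,[.531,-.0157])
for k,c in(("t4",[.663,.010]),("t5",[.666,.011]),("t6",[.666,.011]),("t7",[.666,.011]),("t8",[.666,.011])): stripe(np.load(f"pics/{k}.npz")["q"],k,.096,c)
E
```

```text
start few 0
t4 few 0
t5 few 2
t6 few 1
t7 few 0
t8 31 stripe deg 159.8 x,y [ 0.6658 -0.0134]
```

```bash
python3 - <<'E'
from h import *
import sys
def stripe(q,name,z,c):
    o=ortho("side",q,z,c[0]-.04,c[0]+.04,c[1]-.04,c[1]+.04,.0005).astype(float)
    r,g,b=o[...,0],o[...,1],o[...,2]
    red=(r>120)&(g<.52*r)
    v,u=np.mgrid[:160,:160];red&=np.hypot(u-80,v-80)<56
    pts=np.argwhere(red)[:,::-1].astype(np.float32)
    if len(pts)<20: print(name,"few",len(pts));return o
    vx,vy,_,_=cv2.fitLine(pts,cv2.DIST_HUBER,0,.01,.01).ravel()
    print(name,len(pts),"stripe deg",np.round(np.degrees(np.arctan2(-vx,-vy))%180,1),"x,y",np.round([c[0]+.04-pts[:,1].mean()*.0005,c[1]+.04-pts[:,0].mean()*.0005],4))
    return o
L=[stripe(np.load("pics/side0.npz")["p"],"start",.095,[.531,-.0157])]
for k,c in(("t4",[.663,.010]),("t5",[.666,.011]),("t6",[.666,.011]),("t7",[.666,.011]),("t8",[.666,.011])): L.append(stripe(np.load(f"pics/{k}.npz")["q"],k,.096,c))
m=np.vstack([np.hstack(L[:3]),np.hstack(L[3:])])
cv2.imwrite("pics/st.png",cv2.resize(m,(795,530),interpolation=cv2.INTER_CUBIC)[:,:,::-1])
E
```

```text
start 1062 stripe deg 178.1 x,y [ 0.5287 -0.017 ]
t4 473 stripe deg 10.2 x,y [0.6517 0.007 ]
t5 320 stripe deg 30.9 x,y [0.6608 0.006 ]
t6 406 stripe deg 64.8 x,y [0.6697 0.0148]
t7 722 stripe deg 88.6 x,y [0.6666 0.0075]
t8 860 stripe deg 88.7 x,y [0.6667 0.0049][ WARN:0@0.570] global loadsave.cpp:1063 imwrite_ Unsupported depth image for selected encoder is fallbacked to CV_8U.
```

View pics/st.png

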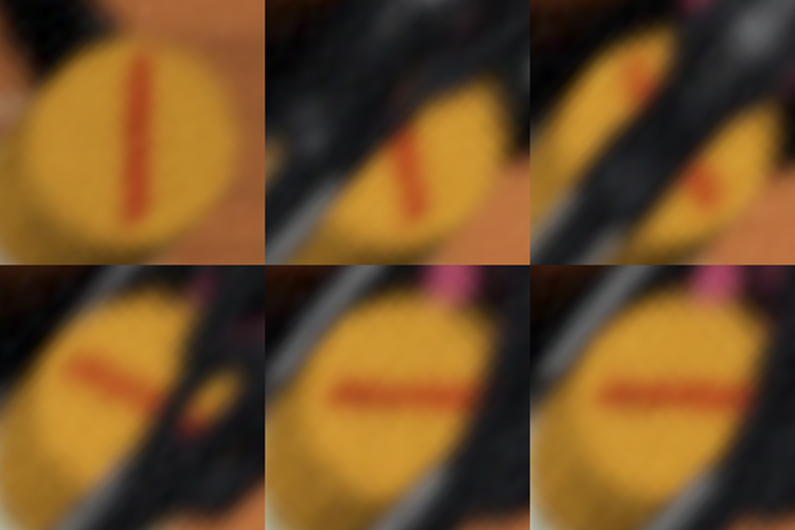

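The rectified strip of cap views shows the stripe going from 10° to 89°, while the jar has turned less than 2°. The cap has turned about 76° relative to the jar, so it should be free. I'll lift a little and watch Fz.

Call:
drive_tool:
  plan: [0,0,-0.0015,0,0,0,1,0,0,-0.0015,0,0,0,1,0,0,0,0,0,0,1,0,0,0,0,0,0,1,0,0,0,0,0,0,1]

```text
time_s: 14.72
ee_pos: [0.6623, 0.0103, 0.0843]
tool_rot: [1.885, 2.513, 0.0]
wrist_force: [0.2, 2.1, -1.9]
opening: 0.0596
grasp_force: 66.0
```

```bash
cat >> h.py <<'E'
def heights(e):
    "jar body top (red) and cap heights from side depth"
    P=cloud("side",e);c=np.array([.6665,.0105]);r=np.hypot(P[...,0]-c[0],P[...,1]-c[1])
    return P,r
E
python3 - <<'E'
from h import *
rk()
q,e=camera('side');np.savez('pics/t9.npz',q=q,e=e);jarfit(e,[.6645,.0103],.1)
# vertical image shift of jar body patch t4->t9 and cap
a=cv2.cvtColor(np.load('pics/t7.npz')['q'],cv2.COLOR_RGB2GRAY);b=cv2.cvtColor(q,cv2.COLOR_RGB2GRAY)
def px(x,y,z):
    u,v,w=plane_H('side',z)@[x,y,1];return int(u/w),int(v/w)
for n,P0,hw in(("jar corner",(.63,.045,.035),9),("cap",(.65,.02,.09),10),("lever/bay",(.66,.055,.04),9)):
    u,v=px(*P0);t=a[v-hw:v+hw,u-hw:u+hw]
    s=cv2.phaseCorrelate(t.astype(np.float32),b[v-hw:v+hw,u-hw:u+hw].astype(np.float32),cv2.createHanningWindow((2*hw,2*hw),cv2.CV_32F));print(n,(u,v),np.round(s[0],2),round(s[1],2))
E
```

```text
rack xy mm [1.83 0.35]
tcp [0.6623 0.0103 0.0843] rot [1.885 2.513 0.   ] yaw 106.25 zax [ 3.e-04  2.e-04 -1.e+00] F [ 0.23  2.15 -1.9 ] M [ 0.341  0.037 -0.002] J [ 0.24  0.86 -0.53  1.53  0.51  0.89 -0.18] op 0.0596 gf 66.0 t 14.72
units [-1.000e-05 -3.730e-03  1.267e-02]
jar [0.6636 0.0122 0.1429] med res 0.0026 463
jar corner (288, 236) [-0.07  0.28] 1.02
cap (289, 212) [ 0.25 -0.01] 1.02
lever/bay (277, 232) [ 0.23 -0.05] 0.89
```

Call:
drive_tool:
  plan: [0,0,-0.002,0,0,0,1,0,0,-0.002,0,0,0,1,0,0,0,0,0,0,1,0,0,0,0,0,0,1,0,0,0,0,0,0,1]

```text
time_s: 15.18
ee_pos: [0.6624, 0.0103, 0.0867]
tool_rot: [1.885, 2.513, 0.001]
wrist_force: [0.1, 2.2, 0.5]
opening: 0.0596
grasp_force: 66.1
```

```bash
python3 - <<'E'
from h import *
rk()
q,e=camera('side');np.savez('pics/t10.npz',q=q,e=e);jarfit(e,[.6645,.0103],.1)
for k in("t5","t7","t8","t9","t10"):
    f=np.load(f"pics/{k}.npz");P=cloud("side",f["e"]);o=f["q"].astype(float)
    r=np.hypot(P[...,0]-.6645,P[...,1]-.0115)
    yel=(o[...,0]>120)&(o[...,1]>.55*o[...,0])&(o[...,2]<.45*o[...,0])&(r<.05)&(P[...,2]>.07)
    body=(o[...,0]>60)&(o[...,1]<.6*o[...,0])&(r<.06)&(P[...,2]>.06)&(P[...,2]<.08)
    v=np.argwhere(yel)
    z=P[...,2][yel];zt=z[z>np.percentile(z,60)]
    print(k,"cap top z",np.round(np.median(zt),4),"yellow rows",v[:,0].min(),v[:,0].max(),np.round(v.mean(0),2),len(v),"body top z",np.round(np.median(P[...,2][body]),4),body.sum())
E
```

```text
rack xy mm [1.95 0.31]
tcp [0.6624 0.0103 0.0867] rot [1.885e+00 2.513e+00 1.000e-03] yaw 106.24 zax [ 6.e-04  1.e-04 -1.e+00] F [0.15 2.16 0.48] M [0.336 0.023 0.035] J [ 0.24  0.86 -0.53  1.53  0.51  0.89 -0.18] op 0.0596 gf 66.1 t 15.18
units [ 0.0001  -0.00397  0.01739]
jar [0.6632 0.0129 0.1442] med res 0.003 465
t5 cap top z 0.0978 yellow rows 176 218 [209.09 286.81] 141 body top z 0.0663 157
t7 cap top z 0.0993 yellow rows 200 218 [209.4  285.94] 267 body top z 0.0664 163
t8 cap top z 0.1003 yellow rows 200 218 [209.16 286.43] 274 body top z 0.0657 168
t9 cap top z 0.102 yellow rows 199 218 [208.61 286.74] 269 body top z 0.066 156
t10 cap top z 0.1042 yellow rows 199 217 [208.01 286.47] 271 body top z 0.0656 169
```

The cap rises with the tool, from 0.0978 to 0.1042, and the jar body top stays at 0.066. Fz is about 0, so it is free. I'll raise it clear.

Call:
drive_tool:
  plan: [0,0,-0.003,0,0,0,1,0,0,-0.004,0,0,0,1,0,0,-0.004,0,0,0,1,0,0,-0.004,0,0,0,1,0,0,-0.004,0,0,0,1,0,0,-0.004,0,0,0,1,0,0,-0.004,0,0,0,1,0,0,-0.004,0,0,0,1,0,0,-0.004,0,0,0,1,0,0,-0.004,0,0,0,1,0,0,-0.004,0,0,0,1,0,0,-0.004,0,0,0,1,0,0,-0.004,0,0,0,1,0,0,-0.003,0,0,0,1,0,0,-0.002,0,0,0,1,0,0,0,0,0,0,1,0,0,0,0,0,0,1,0,0,0,0,0,0,1]

```text
time_s: 16.73
ee_pos: [0.6621, 0.0103, 0.1143]
tool_rot: [-1.885, -2.513, 0.0]
wrist_force: [-0.2, 0.3, -0.0]
opening: 0.0598
grasp_force: 66.1
```

```bash
python3 - <<'E'
from h import *
rk()
q,e=camera('side');np.savez('pics/t11.npz',q=q,e=e);jarfit(e,[.6645,.0103],.1)
u,v,w=plane_H("side",.08)@[.66,.01,1];u=int(u/w);v=int(v/w)
cv2.imwrite("pics/v11.png",cv2.resize(q[v-45:v+45,u-60:u+60],(800,600),interpolation=cv2.INTER_CUBIC)[:,:,::-1])
E
```

```text
rack xy mm [1.61 0.32]
tcp [0.6621 0.0103 0.1143] rot [-1.885 -2.513  0.   ] yaw 106.25 zax [-3.e-04  0.e+00 -1.e+00] F [-0.17  0.28 -0.01] M [ 0.01  -0.021 -0.01 ] J [ 0.25  0.83 -0.55  1.51  0.49  0.94 -0.16] op 0.0598 gf 66.1 t 16.73
units [-5.000e-05 -3.260e-03  7.251e-02]
jar [0.6631 0.0125 0.1287] med res 0.0032 457
```

View pics/v11.png

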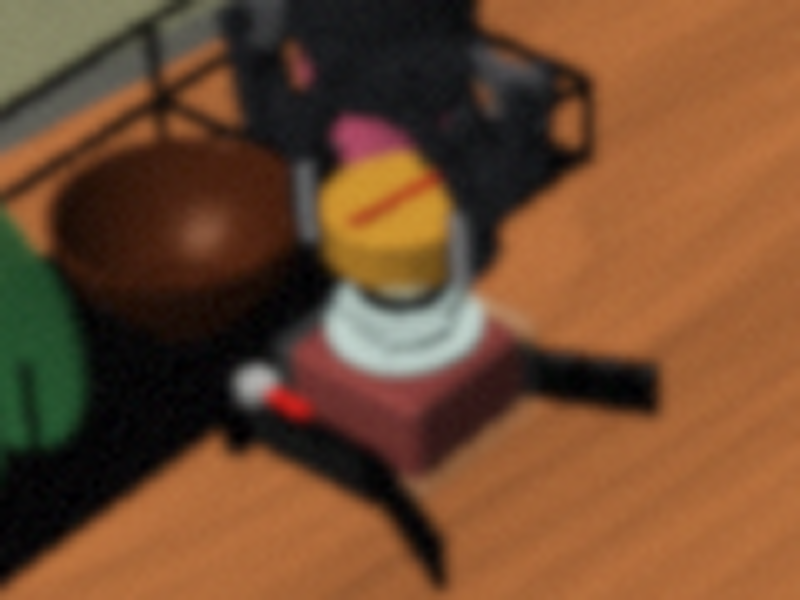

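The crop shows the cap held level at (385,220), clear above the mouth, with the black ring and neck visible at (405,300). The jar is in the bay with its corner at (420,470), and nothing else has been disturbed. The forces are near zero, so I'm handing it in.

```bash
python3 -c "
from bench import *
print(finish_job())"
```

```text
the job is handed in; nothing more can be done
None
```

I slid the jar into the bay until it stopped against the back bar, twisted the gold cap about 76° until it came free, and handed in with it held still and level about 23 mm above the mouth; during the slide I raised the grip about 1 mm too far, so the jar may have come just off the board for up to about a second before I set it back.

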